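# Post a sign foot and hold it in the trigger clamp

## Robot

A 6-joint arm with a two-finger parallel gripper is mounted at the origin on the work surface. World frame = base frame: x ahead of the robot, y to its left, z up, the work surface at z = 0. Lengths are in m, angles in rad, forces in N, time in s.
With the tool pointing down it reaches from about 0.225 to 0.875 m from the base axis. Payload 3.4 kg.
Tool frame: the origin (TCP) lies at the very end of the fingers, on their centre line; the grasp point (between the pads) lies 19 mm behind it; z points along the fingers, y is the direction in which the jaws open and shut (so a half turn about z gives the same grasp; the last joint's range is limited). The gripper opens to 85 mm and grips with 20 to 120 N. Pads are 22 mm wide; open, the fingers measure 114 mm over their backs; the gripper's body (76 mm by 85 mm) begins 54 mm behind the grasp point. The pads swing forward as they close: fully open they stand 13 mm farther back than shut.
Start: joints at [-1.418, 0.276, 1.505, -0, 1.361, -0.121], TCP at [0.155, -0.554, 0.192] pointing down, gripper open.
Joint ranges: [-2.89, 2.89], [-0.75, 2.08], [0.22, 2.7], [-1.18, 4.32], [0.11, 2.71], [-2.7, 2.7]. Speed limits (rad/s): [2.57, 2.57, 3.14, 3.14, 3.14, 3.14].

## Interface

Orientations are given as a unit quaternion [w, x, y, z].
In Python, from rig import manip gives the robot as it stands. The module is installed in compiled form; this text tells all that it offers.
- The arm moves only by the tool carry_out, never from a script. Its argument "moves" is one flat list of numbers, 5 for each row, row after row: the opening in per cent of the stroke, from 0 (shut) to 100 (fully open), then the shift along the world's x, y, z in cm, then the turn about the world's z in rad. A call has exactly 10 rows; each row shifts and turns the commanded pose from where the row before left it; what a row does not reach is not made up. A row lasts 1/10 s, in which the tool goes at most 50 mm and 8.59 degrees, less where a joint would pass 70% of its speed; a pose out of reach is approached as far as the arm can. A call is refused whole if a number of a shift passes 5 or a number of a turn 0.15, either way. A call with a gripper value outside its range is refused whole. The fingers move at their own pace and stop on an object; "squeeze" is the grip in N (left out, the last holds). Time passes only in rows, so rows that do not move let the fingers close, or fill a call up. It gives the time, the measured TCP pose, the force and the opening at its end, in the units of the state.
- manip.get_state(): the state, without advancing time (a new reading comes with each control period).
- manip.get_image(name): name is "side" or "top" or "wrist"; returns the picture (480x640x3 uint8, red, green, blue); there is no depth.
- manip.camera_info(name): a dict with "fov_y" (degrees; the focal length in pixels is half the picture's height over the tangent of half this angle, whatever the lens; pixels are square), "cx", "cy" (the principal point, pixels), "rvec" (rotation vector, rad) and "tvec" (3), from world to camera coordinates, as OpenCV has them; the wrist camera has in their place "hand_eye" (4x4, takes a point from camera to tool coordinates, whose origin is the TCP and whose axes are the flange's). Camera axes: x right, y down, z forward; pixel columns grow to the right and rows downward; lengths in m; the calibration is good to about 2 mm. The wrist camera is an equidistant fisheye: a pixel r from the principal point sees the ray r / f radians off the axis. A picture is of the moment at which its call begins: read the wrist's pose just before it. camera_info takes no time and is no camera call.
- manip.sign_off(): hands the job in, once; it reports no verdict.
The state is a dict: "clock": time; "qpos": joint angles; "qd": joint speeds; "effort": joint torques, N m; "position": TCP position; "ee_rot": TCP orientation; "contact_force": force on the tool from outside, world axes, zero at the start; "moment": the same for the moment, N m; "width": finger opening in m.
Only numpy, scipy, OpenCV 4.12 (cv2) and the standard library are available. Lean on these libraries where they do the work, as an engineer would, in place of code of your own. Each camera call takes 0.05 s, during which the arm holds its last target. There are 200 camera calls.

## Task

Set the loose wooden post, tapered end down, fully home in the hole on top of the sign foot that stands in the bench clamp, and let go of it. Then pump the clamp's trigger until its sprung pad presses the foot against the fixed jaw, moving the rod by the trigger alone, and go on squeezing until the pad is pushed about half-way in on its springs, never right in, which would crush the foot. The clamp has no lock, so finish while still holding the trigger squeezed, with the post still home; leave the tape roll, the squeegee and the jar where they are.

Things in the scene. Friction and masses are not known exactly. Their poses are not given: they have to be found in the camera images.
- post_mid (a point): Loose pale wooden post, 70 mm tall, upright on its small end on the table, left or right of the clamp (tape roll on the other side). Point: on its axis, half-way up; z up. From below: cone, 20 mm across at the foot, 28 mm at height 24 mm; collar 40 mm across, height 24 to 30 mm; straight stem 26 mm across, height 30 to 70 mm, to grip. About 60 g.
- foot_hole (a point): Centre of the mouth of the round hole (30 mm across, 32 mm deep) in the top of the sign foot: a loose wooden block, 60 (its x) by 50 (its y) by 50 mm tall, about 350 g, on the clamp's bed between pad and fixed jaw, top 70 mm above the table. With the post home its collar lies on the block and post_mid is 11 mm above this point.
- squeeze_mid (a point): Point fixed on the clamp, 160 mm above the table, midway across grip and trigger when squeezed. y points along the rod to the fixed jaw, z up. Black fixed grip: y -18 to -2 mm from here, 24 mm wide. Black trigger in front of it: its front face at y +36 mm at rest, +18 squeezed. Both reach 20 mm above and stand free to 45 mm below, where the housing (40 mm wide) begins.
- trigger_front (a point): Point on the front (+y) face of the trigger, 22 mm wide, at the height of squeeze_mid when at rest; moves with the trigger, whose hinge lies 55 mm below squeeze_mid. Grip and trigger together measure 54 mm here at rest, 36 mm squeezed.
- fixed_jaw_face (a point): Centre of the steel fixed jaw's face, 45 mm above the table, 215 mm along +y from squeeze_mid; same axes. The jaw is 70 mm wide, 25 mm thick, its top 77 mm above the table; the bed under all is 90 mm wide, 20 mm thick.
- trigger (a joint): Trigger angle, rad: 0 at rest, 0.33 fully squeezed (about 18 mm towards the grip at squeeze_mid's height). Springs back: 2 N there at rest, 6 N squeezed. Squeezing drives the rod forward through a pawl on 4 mm teeth: after up to 4 mm of slack, 34 mm per rad, so 8 to 11 mm a full stroke; let back, the rod stays. Driving takes some 3 N more at the fingers, pressing the foot up to 9 N more.
- rod (a joint): Travel of rod, head and pad towards the fixed jaw, m; starts at 0.012 to 0.040. The free pad's face is (0.110 - rod) m from the fixed jaw's face, so with the 50 mm foot against the jaw the pad touches at about 0.060. Held by 5 N of friction only: when the trigger is let go under load the rod slips back until the pad's springs are almost free.
- pad (a joint): How far the rubber pad (46 mm wide, 34 mm tall, centre 45 mm above the table) is pushed back towards the pusher head on its springs, m: 0 free, 0.012 right in, 0.006 half-way. The springs start at 3.6 N and add 1.2 N per mm; 12 mm of spring show between pad and head when free.
- tape_mid (a point): Bystander: centre of the cardboard tape roll, 90 mm across and 48 mm tall.
- squeegee: Bystander: flat grey squeegee, 70 by 100 mm, 9 mm thick; origin at its underside.
- glue_jar: Bystander: jar with a black cap, 54 mm across, 75 mm tall; origin at its underside.
Mind the look-alikes: they are no part of the job. What is shaped like the part that bears post_mid but blue or yellow is not meant. Leave any orange look-alike of the part that bears foot_hole alone.

How it is judged:
By the outcome, as a careful person would: the job done as asked, in the order asked, and still so for the second after the job is handed in, while the arm keeps its last pose, push and grip.
It also fails if it takes over 72 s, if anything falls off the work surface, if the arm or the gripper's body presses on something with over 40 N, if the wrist force passes 120 N, or if a joint passes its speed limit or range.

## Working session

There is one attempt and no reset: what is moved stays moved. The work goes in short steps, Python scripts to look and compute and a tool call to move; the robot and the scene stay as the last step left them, time stands still between calls to the robot, and variables do not carry over. Pictures are saved under pics/ and viewed, about 8 in all and at most 12, crops included, and the job is handed in when it is done.

Besides the shell and the picture viewer there is one more tool, called after "Request:" by a JSON object that holds its "method" and its "body", one argument or row to a line. carry_out: Moves the arm, as the interface text tells. Its arguments: {"type":"object","properties":{"moves":{"type":"array","items":{"type":"number"}},"squeeze":{"type":"number"}},"required":["moves"]}

```bash
mkdir -p pics
python3 - <<'E'
from rig import manip
import cv2
s=manip.get_state();print(s)
for n in("side","top","wrist"):
    print(n,manip.camera_info(n))
    cv2.imwrite(f"pics/{n}0.png",manip.get_image(n)[:,:,::-1])
E
```

```text
{'clock': 0.0, 'qpos': array([-1.41801531e+00,  2.76592537e-01,  1.50614218e+00,  6.33975504e-06,
        1.36068147e+00, -1.21001820e-01]), 'qd': array([ 1.00586809e-03,  1.31244075e-03, -1.56269992e-03, -6.09513368e-05,
        1.51699199e-04, -5.93487341e-04]), 'effort': array([-5.52978531e-05, -4.16764891e+01, -2.45807952e+01,  1.18327384e-04,
        1.12569152e-02,  6.48682132e-06]), 'position': array([ 0.15537049, -0.55299066,  0.19143757]), 'ee_rot': array([-9.11699490e-04,  9.90644671e-01,  1.36463566e-01, -1.13878105e-05]), 'contact_force': array([-0.04489383, -0.12205653,  0.04669652]), 'moment': array([-0.04283072,  0.02411266,  0.03674838]), 'width': 0.08548891700124703}
side {'fov_y': 56.36664691676619, 'cx': 329.89617715615964, 'cy': 233.1920818235391, 'rvec': array([ 0.92987889, -2.31911683,  1.26844887]), 'tvec': array([0.41962466, 0.32449498, 0.81043332])}
top {'fov_y': 50.293112745510484, 'cx': 324.8636232641397, 'cy': 239.2501118010397, 'rvec': array([ 2.16852701, -2.13982311,  0.15841681]), 'tvec': array([-0.00406936,  0.58546023,  1.21663737])}
wrist {'fov_y': 65.70646984690485, 'cx': 322.1230360454703, 'cy': 239.73951664176488, 'hand_eye': array([[-8.02097750e-05, -9.59911495e-01, -2.80303255e-01,
         7.05929471e-02],
       [ 9.99999991e-01, -4.70314489e-05, -1.25092182e-04,
        -2.49526823e-05],
       [ 1.06894356e-04, -2.80303262e-01,  9.59911491e-01,
        -1.81427386e-01],
       [ 0.00000000e+00,  0.00000000e+00,  0.00000000e+00,
         1.00000000e+00]])}
```

View pics/top0.png

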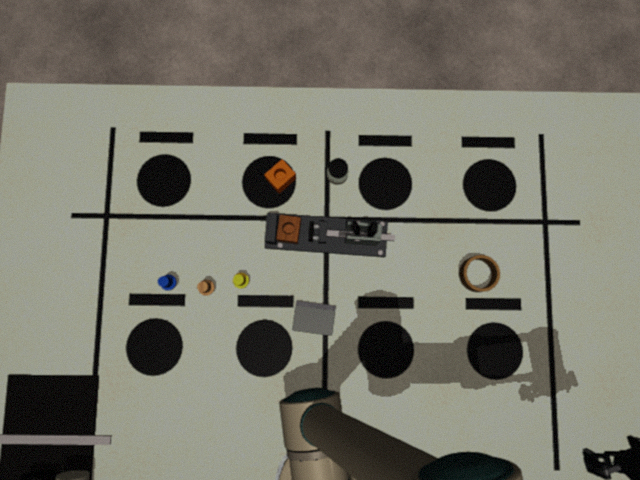

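View pics/side0.png

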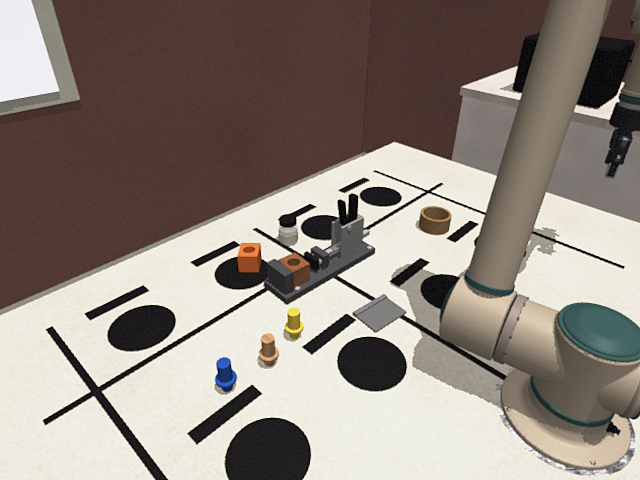

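The natural-wood post is at top (206,287), beside the blue (168,282) and yellow (241,280) look-alikes. The brown foot in the clamp is at (288,229), and the loose orange block at (279,176) is not it. Next I'll take enlarged crops and measure.

```bash
cat > h.py <<'E'
import numpy as np,cv2
from rig import manip
from scipy.spatial.transform import Rotation as R
def K(n):
    c=manip.camera_info(n);f=240/np.tan(np.radians(c['fov_y']/2));return c,f
def ray(n,u,v,s=None):
    c,f=K(n);d=np.array([(u-c['cx'])/f,(v-c['cy'])/f,1.])
    if n=='wrist':
        r=np.hypot(d[0],d[1]);d=np.array([d[0]/r*np.sin(r),d[1]/r*np.sin(r),np.cos(r)]) if r>0 else d
        q=s['ee_rot'];T=R.from_quat([q[1],q[2],q[3],q[0]]).as_matrix();H=c['hand_eye']
        return s['position']+T@H[:3,3],T@H[:3,:3]@d
    M=cv2.Rodrigues(c['rvec'])[0];return -M.T@c['tvec'],M.T@d
def onz(n,u,v,z,s=None):
    o,d=ray(n,u,v,s);return (o+d*(z-o[2])/d[2]).round(4)
def proj(n,p,s=None):
    c,f=K(n);p=np.array(p,float)
    if n=='wrist':
        q=s['ee_rot'];T=R.from_quat([q[1],q[2],q[3],q[0]]).as_matrix();H=c['hand_eye']
        x=H[:3,:3].T@(T.T@(p-s['position'])-H[:3,3]);r=np.hypot(x[0],x[1]);t=np.arctan2(r,x[2])
        return np.array([c['cx']+f*t*x[0]/r,c['cy']+f*t*x[1]/r])
    x=cv2.Rodrigues(c['rvec'])[0]@p+c['tvec'];return np.array([c['cx']+f*x[0]/x[2],c['cy']+f*x[1]/x[2]])
E
python3 - <<'E'
from h import *
t=cv2.imread('pics/top0.png');s=cv2.imread('pics/side0.png')
a=cv2.resize(t[150:300,145:405],None,fx=3,fy=3,interpolation=cv2.INTER_CUBIC)
b=cv2.resize(s[190:400,190:390],None,fx=2.4,fy=2.4,interpolation=cv2.INTER_CUBIC)
a=cv2.resize(a,(780,450));cv2.imwrite('pics/c1.png',a);cv2.imwrite('pics/c2.png',b)
print('post',onz('top',206,285,.07),'block',onz('top',288,229,.07))
hsv=cv2.cvtColor(t,cv2.COLOR_BGR2HSV)
m=cv2.inRange(hsv,(3,90,50),(20,255,255))
n,l,st,ce=cv2.connectedComponentsWithStats(m)
for i in range(1,n):
  if st[i,4]>40:print(st[i],ce[i],cv2.minAreaRect(np.argwhere(l==i)[:,::-1].astype(np.float32)))
for q in[(266,212),(263,249),(386,257),(388,222)]:print(q,onz('top',*q,.02))
E
```

```text
post [0.4682 0.2837 0.07  ] block [0.605  0.0929 0.07  ]
[264 159  32  33 622] [280.04180064 175.1414791 ] ((280.1575012207031, 175.00830078125), (24.751693725585938, 25.94096565246582), 48.012786865234375)
[276 214  25  29 558] [288.23655914 227.96236559] ((288.1600036621094, 227.87998962402344), (21.77889060974121, 26.02153205871582), 8.130102157592773)
[463 255  37  37 372] [480.62365591 273.07795699] ((481.0, 273.0), (36.0, 36.0), 90.0)
[197 280  18  15 197] [205.61928934 286.96446701] ((205.75003051757812, 286.7500305175781), (14.849241256713867, 15.55634880065918), 45.0)
(266, 212) [0.6554 0.1524 0.02  ]
(263, 249) [0.5616 0.1572 0.02  ]
(386, 257) [ 0.5458 -0.1492  0.02  ]
(388, 222) [ 0.6343 -0.1546  0.02  ]
```

View pics/c1.png

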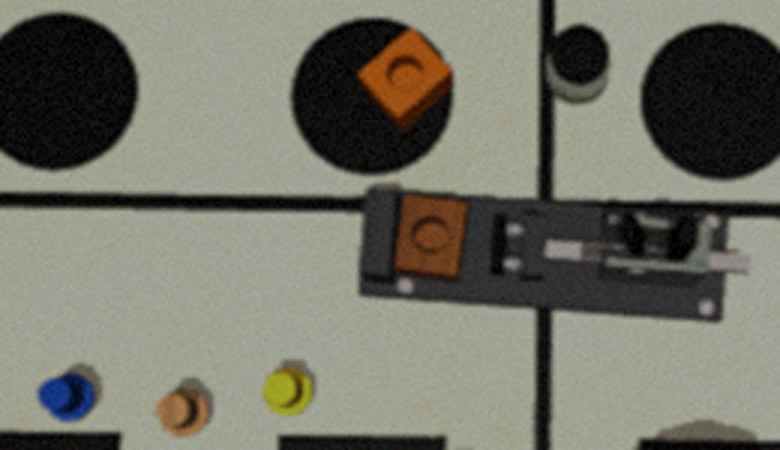

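Request:
{"method": "carry_out", "body": {
  "moves": [60, 1.55, 4.2, 0, -0.017, 60, 1.55, 4.2, 0, -0.017, 60, 1.55, 4.2, 0, -0.017, 60, 1.55, 4.2, 0, -0.017, 60, 1.55, 4.2, 0, -0.017, 60, 1.55, 4.2, 0, -0.017, 60, 1.55, 4.2, 0, -0.017, 60, 1.55, 4.2, 0, -0.017, 60, 1.55, 4.2, 0, -0.017, 60, 1.55, 4.2, 0, -0.017],
  "squeeze": 40
}}

```text
clock: 1.15
position: [0.3105, -0.1319, 0.1924]
ee_rot: [0.0, 0.999, 0.051, 0.0]
contact_force: [-0.2, 0.1, -0.3]
width: 0.0512
```

Request:
{"method": "carry_out", "body": {
  "moves": [60, 1.55, 4.2, 0, -0.017, 60, 1.55, 4.2, 0, -0.017, 60, 1.55, 4.2, 0, -0.017, 60, 1.55, 4.2, 0, -0.017, 60, 1.55, 4.2, 0, -0.017, 60, 1.55, 4.2, 0, -0.017, 60, 1.55, 4.2, 0, -0.017, 60, 1.55, 4.2, 0, -0.017, 60, 1.55, 4.2, 0, -0.017, 60, 0, 0, 0, 0]
}}

```text
clock: 2.15
position: [0.4518, 0.2492, 0.1917]
ee_rot: [-0.001, 1.0, -0.022, 0.0]
contact_force: [-0.2, -0.1, -0.0]
width: 0.0512
```

Run:
```python
from h import *
s=manip.get_state();im=manip.get_image('wrist')[:,:,::-1];cv2.imwrite('pics/w1.png',im)
print(s['clock'],s['position'],s['ee_rot'],s['qpos'],s['width'],proj('wrist',[.467,.285,.07],s))
```

```text
2.15 [0.45175634 0.24923177 0.19166219] [-1.35520261e-03  9.99746795e-01 -2.24566871e-02  4.55456925e-04] [0.36751916 0.18592873 1.62923249 0.0022278  1.32455909 1.98269166] 0.05116002403896049 [278.59283343 203.49421277]
```

View pics/w1.png

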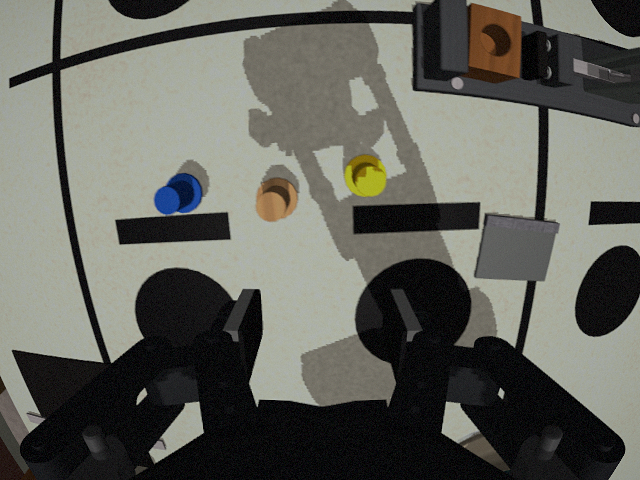

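The wrist view shows the pale post, with its stem top near (273,206), between the blue (178,192) and yellow (367,176) ones. The hole is near (495,41).

Run:
```python
from h import *
s=manip.get_state();im=cv2.imread('pics/w1.png')
print(onz('wrist',273,206,.07,s),onz('wrist',495,41,.07,s))
h=cv2.cvtColor(im,cv2.COLOR_BGR2HSV)
m=cv2.inRange(h[150:240,230:320],(3,60,100),(22,255,255));ys,xs=np.nonzero(m);print(xs.min()+230,xs.max()+230,ys.min()+150,ys.max()+150,xs.mean()+230,ys.mean()+150)
# stem top: brightest part
c=im[170:235,240:310];c=cv2.resize(c,None,fx=8,fy=8,interpolation=cv2.INTER_CUBIC)
d=cv2.resize(im[0:90,410:560],None,fx=5.2,fy=5.8,interpolation=cv2.INTER_CUBIC)[:520,:]
a=np.zeros((600,800,3),np.uint8);
c=cv2.resize(c,(420,390));d=cv2.resize(im[0:90,450:550],(400,360),interpolation=cv2.INTER_CUBIC)
a=np.hstack([c[:360,:400],d]);cv2.imwrite('pics/c3.png',a)
```

```text
[0.4635 0.2867 0.07  ] [0.6042 0.0897 0.07  ]
256 297 179 221 275.0077386070507 201.69045571797076
```

View pics/c3.png

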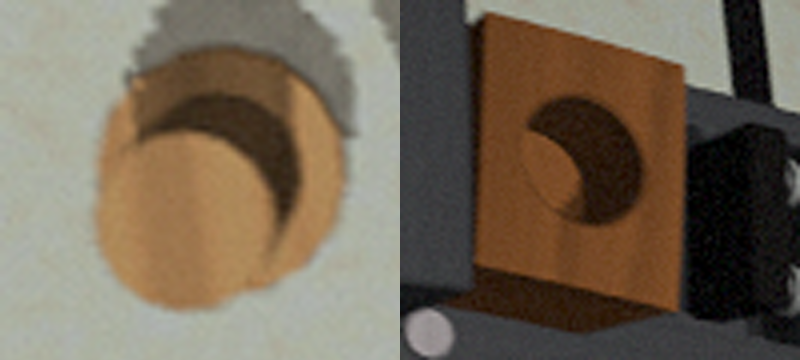

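Request:
{"method": "carry_out", "body": {
  "moves": [60, 0.6, 1.9, 0, 0, 60, 0.6, 2.0, 0, 0, 60, 0, 0, -2.6, 0, 60, 0, 0, -2.6, 0, 60, 0, 0, -2.6, 0, 60, 0, 0, -2.6, 0, 60, 0, 0, -2.6, 0, 60, 0, 0, -2.5, 0, 60, 0, 0, 0, 0, 60, 0, 0, 0, 0]
}}

```text
clock: 3.2
position: [0.4617, 0.2824, 0.0376]
ee_rot: [0.0, 1.0, -0.025, -0.0]
contact_force: [0.4, 0.6, -0.5]
width: 0.0511
```

Request:
{"method": "carry_out", "body": {
  "moves": [20, 0, 0, 0, 0, 20, 0, 0, 0, 0, 20, 0, 0, 0, 0, 20, 0, 0, 0, 0, 20, 0, 0, 0, 0, 20, 0, 0, 0, 0, 20, 0, 0, 2, 0, 20, 0, 0, 3, 0, 20, 0, 0, 4, 0, 20, 0, 0, 3, 0]
}}

```text
clock: 4.2
position: [0.4624, 0.2836, 0.1593]
ee_rot: [-0.0, 1.0, -0.025, 0.001]
contact_force: [0.7, -1.2, -0.6]
width: 0.0172
```

Run:
```python
from h import *
s=manip.get_state();im=manip.get_image('wrist')[:,:,::-1];cv2.imwrite('pics/w2.png',im)
print(s['clock'],s['position'],s['ee_rot'],s['width'])
```

```text
4.2 [0.46235835 0.28361747 0.1593406 ] [-2.82892872e-04  9.99698522e-01 -2.45425284e-02  6.70430188e-04] 0.01723763604454827
```

View pics/w2.png

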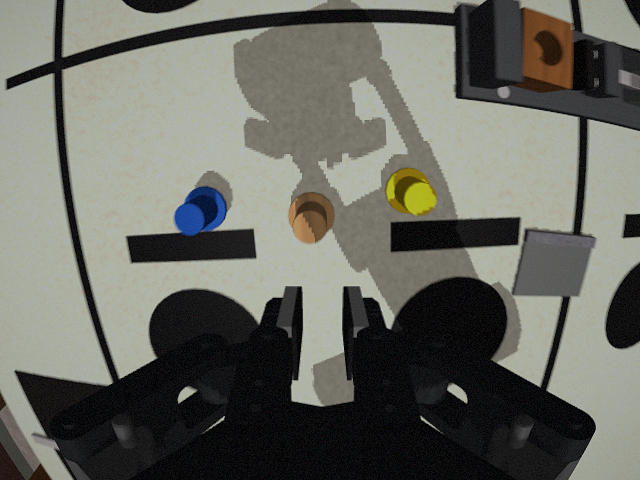

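Run:
```python
from h import *
s=manip.get_state()
print(onz('wrist',313,228,.07,s),'tcp',proj('wrist',s['position'],s),'hole',onz('wrist',549,48,.07,s))
M=lambda s:R.from_quat(np.r_[s['ee_rot'][1:],s['ee_rot'][0]]).as_matrix().round(3)
print(M(s))
im=manip.get_image('top')[:,:,::-1];cv2.imwrite('pics/t2.png',im)
h=cv2.cvtColor(im,cv2.COLOR_BGR2HSV)
m=cv2.inRange(h,(3,90,50),(20,255,255));n,l,st,ce=cv2.connectedComponentsWithStats(m)
for i in range(1,n):
  if st[i,4]>40:print(st[i],ce[i])
print(onz('top',288.9,228.7,.07))
```

```text
[0.4661 0.2923 0.07  ] tcp [321.91754602 272.07707045] hole [0.6135 0.0884 0.07  ]
[[ 0.999 -0.049  0.01 ]
 [-0.049 -0.999  0.004]
 [ 0.01  -0.005 -1.   ]]
[264 159  32  34 632] [280.12658228 175.26740506]
[276 215  25  28 563] [288.30373002 227.9946714 ]
[463 255  37  37 372] [480.92741935 272.83602151]
[198 285  16  10  59] [205.3559322 291.3220339]
[0.6058 0.0908 0.07  ]
```

Run:
```python
from h import *
print(manip.get_state()['position'])
s1=dict(position=np.array([0.45175634,0.24923177,0.19166219]),ee_rot=np.array([-1.35520261e-03,9.99746795e-01,-2.24566871e-02,4.55456925e-04]))
s2=dict(position=np.array([0.46235835,0.28361747,0.1593406]),ee_rot=np.array([-2.82892872e-04,9.99698522e-01,-2.45425284e-02,6.70430188e-04]))
print(onz('wrist',271,206.3,.07,s1),onz('wrist',495.7,40,.07,s1))
print(onz('wrist',313,228,.07,s2),onz('wrist',549,48,.07,s2))
s=manip.get_state();im=manip.get_image('wrist')[:,:,::-1];cv2.imwrite('pics/w3.png',im)
h=cv2.cvtColor(im,cv2.COLOR_BGR2HSV)
c=cv2.resize(im[150:310,250:380],None,fx=3.6,fy=3.6,interpolation=cv2.INTER_CUBIC);cv2.imwrite('pics/c4.png',c)
print(s['position'],s['ee_rot'],s['clock'])
side=manip.get_image('side')[:,:,::-1];cv2.imwrite('pics/s3.png',side)
c2=cv2.resize(side[280:420,190:330],(576,576),interpolation=cv2.INTER_CUBIC)
cv2.imwrite('pics/c4.png',cv2.resize(np.hstack([cv2.resize(c,(468,576)),c2]),(800,441)))
```

```text
[0.46506356 0.28486784 0.16205081]
[0.465  0.2916 0.07  ] [0.607  0.0922 0.07  ]
[0.4636 0.2903 0.07  ] [0.6081 0.0905 0.07  ]
[0.46506356 0.28486784 0.16205081] [-0.00206632  0.99968764 -0.02451334  0.00441045] 4.3
```

View pics/c4.png

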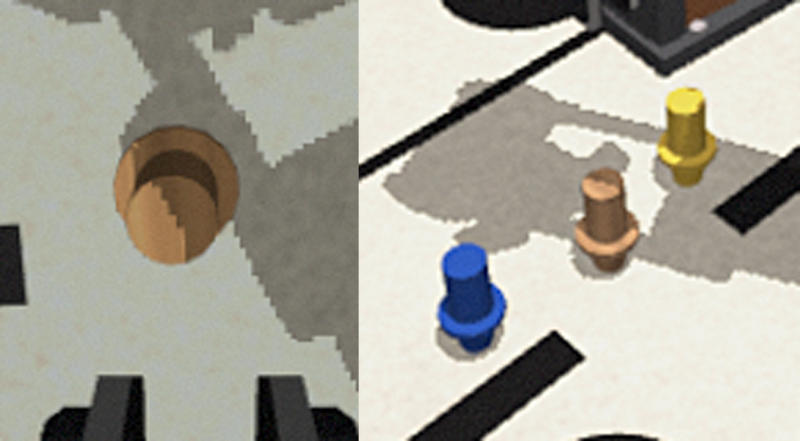

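The post still stands upright at about (0.465, 0.291). The fingers probably closed too slowly before the lift, so I'll redo it with a separate close.

Request:
{"method": "carry_out", "body": {
  "moves": [65, 0, 0.65, 0, 0, 65, 0, 0, 0, 0, 65, 0, 0, 0, 0, 65, 0, 0, 0, 0, 65, 0, 0, -3, 0, 65, 0, 0, -3, 0, 65, 0, 0, -3, 0, 65, 0, 0, -3.4, 0, 65, 0, 0, 0, 0, 65, 0, 0, 0, 0]
}}

```text
clock: 5.4
position: [0.4619, 0.2898, 0.0333]
ee_rot: [0.0, 1.0, -0.025, -0.001]
contact_force: [-0.4, 0.2, 0.4]
width: 0.0557
```

Request:
{"method": "carry_out", "body": {
  "moves": [10, 0, 0, 0, 0, 10, 0, 0, 0, 0, 10, 0, 0, 0, 0, 10, 0, 0, 0, 0, 10, 0, 0, 0, 0, 10, 0, 0, 0, 0, 10, 0, 0, 0, 0, 10, 0, 0, 0, 0, 10, 0, 0, 0, 0, 10, 0, 0, 0, 0]
}}

```text
clock: 6.4
position: [0.4619, 0.2899, 0.0333]
ee_rot: [0.0, 1.0, -0.025, -0.0]
contact_force: [-0.3, -0.8, -0.2]
width: 0.0087
```

Run:
```python
from h import *
s=manip.get_state();im=manip.get_image('wrist')[:,:,::-1];cv2.imwrite('pics/w4.png',im)
print(s['clock'],s['position'],s['ee_rot'],s['width'],s['contact_force'])
```

```text
6.4 [0.46193824 0.28986544 0.03327141] [ 7.19337995e-05  9.99697370e-01 -2.45999782e-02 -6.78508201e-05] 0.008659509797201186 [-0.28335468 -0.78352718 -0.15865337]
```

View pics/w4.png

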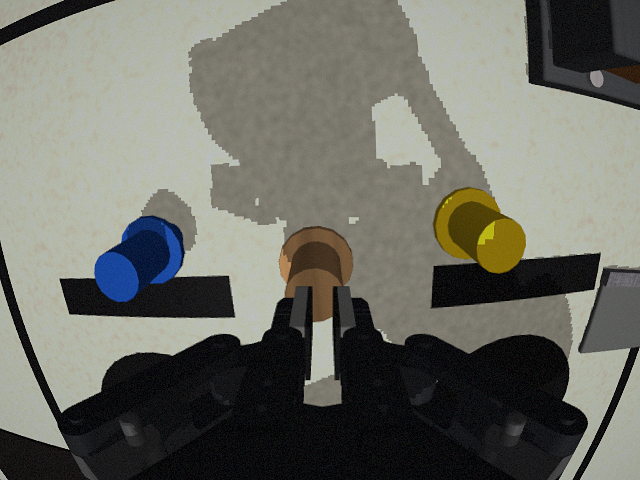

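Run:
```python
from h import *
s=manip.get_state()
print('collar',onz('wrist',316,261,.03,s),'top',onz('wrist',316,297,.07,s))
for z in(.033,.045,.06):print(z,proj('wrist',s['position']*[1,1,0]+[0,0,z],s))
side=manip.get_image('side')[:,:,::-1];cv2.imwrite('pics/s4.png',side)
c2=cv2.resize(side[260:420,180:340],(600,600),interpolation=cv2.INTER_CUBIC)
t=manip.get_image('top')[:,:,::-1];cv2.imwrite('pics/t4.png',t)
cv2.imwrite('pics/c5.png',c2)
for p in([.465,.2915,.07],[.465,.2915,.0]):print(proj('side',p),proj('top',p))
```

```text
collar [0.4671 0.2927 0.03  ] top [0.4649 0.2923 0.07  ]
0.033 [321.91868537 271.88007762]
0.045 [321.92030662 280.66766297]
0.06 [321.92276688 293.26077023]
[268.32386387 338.26062834] [202.64970741 286.30334823]
[270.37864992 363.17372643] [209.00013911 287.59415745]
```

View pics/c5.png

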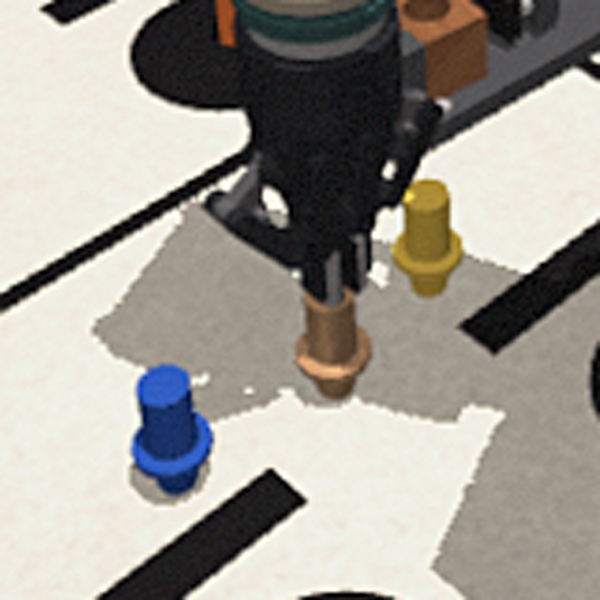

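The side view shows the fingertips level with the stem top (z about 0.07) while the reported TCP z is 0.033. So the real fingertips are roughly 40 mm behind the reported TCP, and the close happened above the post. I'll open, go lower and check.

Request:
{"method": "carry_out", "body": {
  "moves": [65, 0.3, 0.2, 1, 0, 65, 0, 0, 0, 0, 65, 0, 0, 0, 0, 65, 0, 0, 0, 0, 65, 0, 0, 0, 0, 65, 0, 0, 0, 0, 65, 0, 0, -1.2, 0, 65, 0, 0, -1.2, 0, 65, 0, 0, -1, 0, 65, 0, 0, 0, 0]
}}

```text
clock: 7.55
position: [0.4632, 0.291, 0.007]
ee_rot: [0.001, 1.0, -0.025, -0.002]
contact_force: [-0.6, -0.5, 0.1]
width: 0.0556
```

Run:
```python
from h import *
s=manip.get_state();im=manip.get_image('wrist')[:,:,::-1];cv2.imwrite('pics/w5.png',im)
print(s['clock'],s['position'],s['ee_rot'],s['width'],s['contact_force'])
side=manip.get_image('side')[:,:,::-1]
c2=cv2.resize(side[270:390,200:320],(400,400),interpolation=cv2.INTER_CUBIC)
cv2.imwrite('pics/c6.png',np.hstack([c2,cv2.resize(im[180:400,210:430],(400,400))]))
```

```text
7.55 [0.4631622  0.29100594 0.00698117] [ 0.00111281  0.99969364 -0.02463221 -0.00215476] 0.05557307418983783 [-0.59191499 -0.52666712  0.07614097]
```

View pics/c6.png

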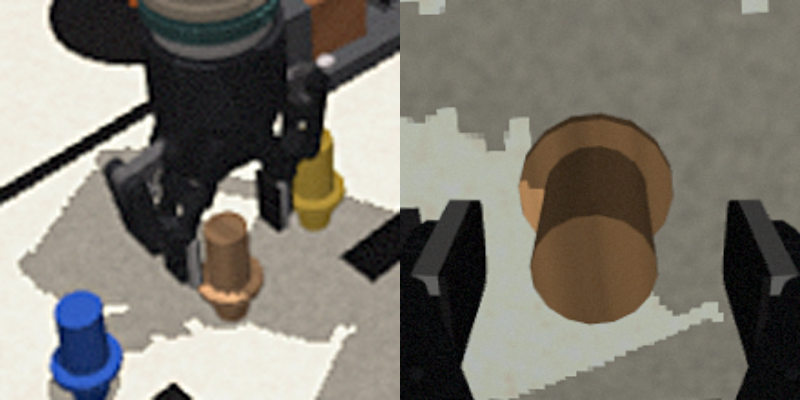

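Run:
```python
from h import *
for y in(.320,.325,.335):
  for z in(.02,.035,.05):print(y,z,proj('side',[.463,y,z]).round(1))
```

```text
0.32 0.02 [259.2 365.1]
0.32 0.035 [258.6 359.7]
0.32 0.05 [258.1 354.3]
0.325 0.02 [257.1 366.5]
0.325 0.035 [256.6 361.2]
0.325 0.05 [256.  355.8]
0.335 0.02 [253.  369.5]
0.335 0.035 [252.4 364.2]
0.335 0.05 [251.8 358.8]
```

Request:
{"method": "carry_out", "body": {
  "moves": [15, 0, 0, 0, 0, 15, 0, 0, 0, 0, 15, 0, 0, 0, 0, 15, 0, 0, 0, 0, 15, 0, 0, 0, 0, 15, 0, 0, 0, 0, 15, 0, 0, 0, 0, 15, 0, 0, 0, 0, 15, 0, 0, 0, 0, 15, 0, 0, 0, 0]
}}

```text
clock: 8.65
position: [0.4655, 0.2922, 0.0099]
ee_rot: [-0.0, 1.0, -0.025, 0.001]
contact_force: [-1.1, -0.4, 4.6]
width: 0.0237
```

Request:
{"method": "carry_out", "body": {
  "moves": [15, 0, 0, 2, 0, 15, 0, 0, 3, 0, 15, 0, 0, 4, 0, 15, 0, 0, 3, 0, 15, 1.6, -2.2, 0, 0, 15, 2, -2.8, 0, 0, 15, 2, -3, 0, 0, 15, 2, -3, 0, 0, 15, 2, -3, 0, 0, 15, 0, 0, 0, 0],
  "squeeze": 50
}}

```text
clock: 9.65
position: [0.5632, 0.1479, 0.1284]
ee_rot: [0.001, 1.0, -0.027, 0.0]
contact_force: [0.6, 0.3, -0.4]
width: 0.0242
```

Run:
```python
from h import *
s=manip.get_state();im=manip.get_image('wrist')[:,:,::-1];cv2.imwrite('pics/w6.png',im)
np.save('s6.npy',s,allow_pickle=True)
print(s['clock'],s['position'],s['ee_rot'],s['width'],s['contact_force'])
print(proj('wrist',[.607,.0915,.07],s))
```

```text
9.65 [0.5632444  0.14794424 0.12838683] [ 1.26036705e-03  9.99645678e-01 -2.65867449e-02  2.73539753e-04] 0.024192045982245437 [ 0.56623485  0.27060414 -0.41257251]
[404.07920141 172.21735455]
```

View pics/w6.png

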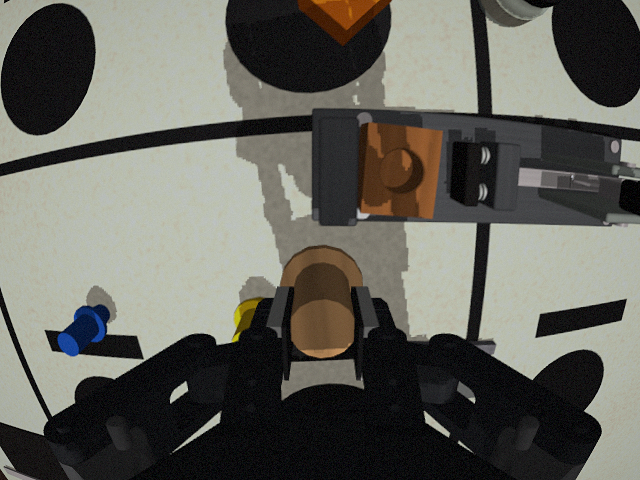

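The post is held upright with its collar at (321,277), and the hole is at (402,171). Next I'll compute the offset.

Run:
```python
from h import *
s=np.load('s6.npy',allow_pickle=True).item();p=s['position']
print('top',onz('wrist',323,328,p[2]+.060,s)-p,'collar',onz('wrist',321.5,283,p[2]+.020,s)-p)
for q in[(402,170.5),(401.5,170.5)]:print(onz('wrist',*q,.07,s))
c=[onz('wrist',*q,.07,s) for q in[(368,123),(443,130),(436,217),(359,212)]];print(c,np.mean(c,0))
s=manip.get_state();print(s['position'],s['qd'].round(3))
for q in[(340,110),(320,222)]:print(onz('wrist',*q,.077,s))
```

```text
top [ 0.0007556  -0.00034424  0.06001317] collar [0.0022556  0.00015576 0.02001317]
[0.6082 0.0929 0.07  ]
[0.6082 0.0932 0.07  ]
[array([0.6398, 0.1143, 0.07  ]), array([0.6348, 0.0641, 0.07  ]), array([0.5758, 0.0691, 0.07  ]), array([0.5816, 0.1223, 0.07  ])] [0.608   0.09245 0.07   ]
[0.56146871 0.14989054 0.12831832] [ 0.041 -0.016  0.022  0.027  0.016  0.006]
[0.6465 0.1342 0.077 ]
[0.576  0.1503 0.077 ]
```

Request:
{"method": "carry_out", "body": {
  "moves": [15, 1.5, -1.8, 0, 0, 15, 1.5, -1.9, 0, 0, 15, 1.5, -1.9, 0, 0, 15, 0, 0, -1, 0, 15, 0, 0, -1, 0, 15, 0, 0, 0, 0, 15, 0, 0, 0, 0, 15, 0, 0, 0, 0, 15, 0, 0, 0, 0, 15, 0, 0, 0, 0]
}}

```text
clock: 10.7
position: [0.6061, 0.0962, 0.1098]
ee_rot: [-0.0, 1.0, -0.024, 0.0]
contact_force: [-0.3, -0.9, -0.2]
width: 0.0238
```

Run:
```python
from h import *
s=manip.get_state();print(s['position'],s['ee_rot'],s['qd'].round(3),s['contact_force'])
im=manip.get_image('wrist')[:,:,::-1];cv2.imwrite('pics/w7.png',im)
side=manip.get_image('side')[:,:,::-1];cv2.imwrite('pics/s7.png',side)
top=manip.get_image('top')[:,:,::-1];cv2.imwrite('pics/t7.png',top)
print(manip.get_state()['position'])
h=cv2.cvtColor(im,cv2.COLOR_BGR2HSV)
print('proj hole/corners',proj('wrist',[.608,.0927,.07],s),proj('wrist',[.608+.02,.0927,.07],s))
# block-top pixels visible: orange-ish mask extents above the fingers
m=cv2.inRange(h[:300],(3,120,60),(20,255,255));n,l,st,ce=cv2.connectedComponentsWithStats(m)
for i in range(1,n):
  if st[i,4]>150:print(st[i],ce[i])
```

```text
[0.60609491 0.0961712  0.10981334] [-1.71549435e-06  9.99701692e-01 -2.44204667e-02  4.10829002e-04] [-0.003  0.002  0.001 -0.001  0.002 -0.001] [-0.25792192 -0.91242685 -0.24695727]
[0.60604273 0.09591551 0.10957032]
proj hole/corners [327.33856789 245.84168496] [325.85402032 214.49334498]
[ 219    0  119   97 6945] [280.98531317  39.83081353]
[ 280  186   93  114 7931] [326.99621737 242.39364519]
```

Request:
{"method": "carry_out", "body": {
  "moves": [15, 0.1, -0.35, 0, 0, 15, 0, 0, -1, 0, 15, 0, 0, -1, 0, 15, 0, 0, -1, 0, 15, 0, 0, -0.5, 0, 15, 0, 0, -0.3, 0, 15, 0, 0, -0.3, 0, 15, 0, 0, -0.2, 0, 15, 0, 0, 0, 0, 15, 0, 0, 0, 0]
}}

```text
clock: 11.85
position: [0.6072, 0.0924, 0.0666]
ee_rot: [0.0, 1.0, -0.025, 0.0]
contact_force: [0.3, 0.4, -0.5]
width: 0.0236
```

Request:
{"method": "carry_out", "body": {
  "moves": [15, 0, 0, -0.3, 0, 15, 0, 0, -0.3, 0, 15, 0, 0, -0.2, 0, 15, 0, 0, 0, 0, 15, 0, 0, 0, 0, 15, 0, 0, 0, 0, 15, 0, 0, 0, 0, 15, 0, 0, 0, 0, 15, 0, 0, 0, 0, 15, 0, 0, 0, 0]
}}

```text
clock: 12.85
position: [0.607, 0.0924, 0.0584]
ee_rot: [0.0, 1.0, -0.025, 0.0]
contact_force: [-0.9, -0.9, -1.4]
width: 0.0239
```

Request:
{"method": "carry_out", "body": {
  "moves": [15, 0, 0, -0.1, 0, 15, 0, 0, -0.1, 0, 15, 0, 0, -0.1, 0, 15, 0, 0, -0.1, 0, 15, 0, 0, 0, 0, 15, 0, 0, 0, 0, 15, 0, 0, 0, 0, 15, 0, 0, 0, 0, 15, 0, 0, 0, 0, 15, 0, 0, 0, 0]
}}

```text
clock: 13.85
position: [0.6076, 0.0925, 0.056]
ee_rot: [-0.0, 1.0, -0.025, 0.001]
contact_force: [-2.1, 1.3, 7.6]
width: 0.0239
```

Seated: 7.6 N at TCP z 0.056, as expected for home. Now release and lift.

Request:
{"method": "carry_out", "body": {
  "moves": [60, 0, 0, 0, 0, 60, 0, 0, 0, 0, 60, 0, 0, 0, 0, 60, 0, 0, 0, 0, 60, 0, 0, 0, 0, 60, 0, 0, 0, 0, 60, 0, 0, 1, 0, 60, 0, 0, 2, 0, 60, 0, 0, 3, 0, 60, 0, 0, 4, 0]
}}

```text
clock: 14.85
position: [0.6057, 0.0923, 0.1545]
ee_rot: [0.0, 1.0, -0.025, -0.002]
contact_force: [1.3, 0.0, 0.2]
width: 0.051
```

Request:
{"method": "carry_out", "body": {
  "moves": [100, 0, 0, 4, 0, 100, 0, 0, 1, 0, 100, 0, 0, 0, 0, 100, 0, 0, 0, 0, 100, 0, 0, 0, 0, 100, 0, 0, 0, 0, 100, 0, 0, 0, 0, 100, 0, 0, 0, 0, 100, 0, 0, 0, 0, 100, 0, 0, 0, 0]
}}

```text
clock: 15.85
position: [0.607, 0.0924, 0.2042]
ee_rot: [0.0, 1.0, -0.025, -0.0]
contact_force: [-0.1, -0.0, -0.9]
width: 0.0852
```

Run:
```python
from h import *
s=manip.get_state();np.save('s8.npy',s,allow_pickle=True);print(s['clock'],s['position'],s['ee_rot'],s['contact_force'])
im={n:manip.get_image(n)[:,:,::-1] for n in('wrist','side','top')}
for n in im:cv2.imwrite(f'pics/{n}8.png',im[n])
a=cv2.resize(im['wrist'],(400,300));b=cv2.resize(im['side'][180:300,250:410],(400,300),interpolation=cv2.INTER_CUBIC)
c=cv2.resize(im['wrist'][60:270,220:640],(800,300),interpolation=cv2.INTER_AREA)
c=cv2.resize(im['wrist'][80:240,260:640],(800,300),interpolation=cv2.INTER_CUBIC)
cv2.imwrite('pics/c8.png',np.vstack([np.hstack([a,b]),c]))
```

```text
15.85 [0.60696463 0.09236484 0.20423168] [ 4.07474461e-05  9.99697041e-01 -2.46133825e-02 -8.19682380e-05] [-0.05411003 -0.04903635 -0.93630782]
```

View pics/c8.png

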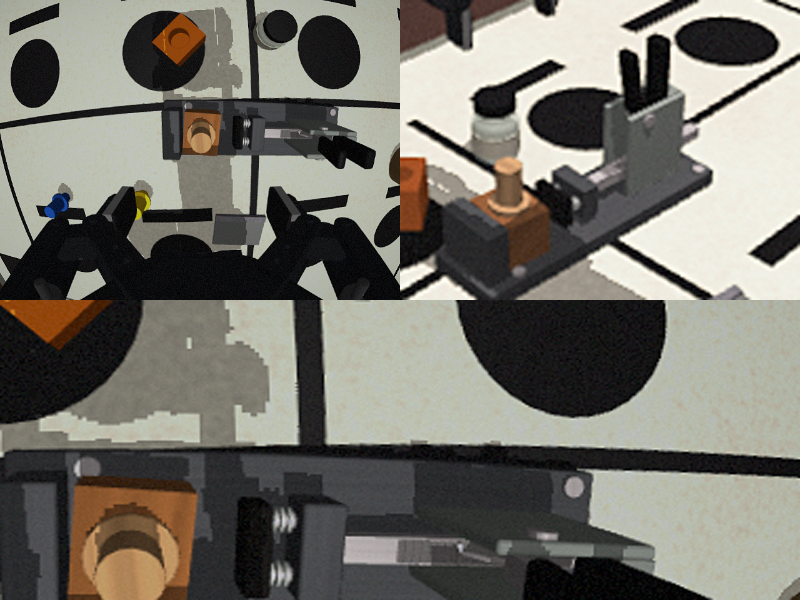

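The collar lies on the block, so the post is home and released. The clamp stands free, with lever tops in the side view near (341,195) and (353,197). I'll locate the levers and the clamp axis numerically.

Run:
```python
from h import *
s=np.load('s8.npy',allow_pickle=True).item()
b=[onz('top',280,245.3,.02),onz('top',380.3,252,.02),onz('wrist',301.3,169.1,.02,s),onz('wrist',532.2,179.7,.02,s)]
print('bolts',b,[np.arctan2(-(b[i+1]-b[i])[0],(b[i+1]-b[i])[1]) +0 for i in(0,2)])
side=cv2.imread('pics/side8.png');top=cv2.imread('pics/top8.png');w=cv2.imread('pics/wrist8.png')
def comps(im,x0,x1,y0,y1,v,amin):
    m=(im[y0:y1,x0:x1].max(2)<v).astype(np.uint8);n,l,st,ce=cv2.connectedComponentsWithStats(m)
    for i in range(1,n):
        if st[i,4]>amin:
            c=np.argwhere(l==i)[:,::-1]+[x0,y0];r=cv2.boxPoints(cv2.minAreaRect(c.astype(np.float32)))
            print(st[i]+[x0,y0,0,0,0],(ce[i]+[x0,y0]).round(1),r.round(1).tolist())
print('side');comps(side,325,370,190,225,45,40)
print('top');comps(top,345,385,205,250,32,10)
print('wrist');comps(w,500,640,180,290,30,60)
```

```text
bolts [array([0.5715, 0.1152, 0.02  ]), array([ 0.5581, -0.135 ,  0.02  ]), array([0.6441, 0.1108, 0.02  ]), array([ 0.6283, -0.141 ,  0.02  ])] [np.float64(3.0880866185876417), np.float64(3.078926600360976)]
side
[360 190  10  13  98] [365.5 195.6] [[360.0, 190.0], [369.0, 190.0], [369.0, 202.0], [360.0, 202.0]]
[338 194  20  31 399] [348.1 209.4] [[338.0, 194.0], [357.0, 194.0], [357.0, 224.0], [338.0, 224.0]]
[325 216  13   9  80] [329.3 219.4] [[325.0, 224.0], [325.0, 216.0], [337.0, 216.0], [337.0, 224.0]]
top
[373 205  12   4  35] [379.6 206.1] [[373.0, 205.0], [384.0, 205.0], [384.0, 208.0], [373.0, 208.0]]
[345 218  40  19 379] [364.  225.5] [[345.0, 218.0], [384.0, 218.0], [384.0, 236.0], [345.0, 236.0]]
wrist
[ 508  217   93   53 3163] [553.4 242.4] [[508.0, 217.0], [600.0, 217.0], [600.0, 269.0], [508.0, 269.0]]
```

Run:
```python
from h import *
s=np.load('s8.npy',allow_pickle=True).item()
def runs(im,y,x0,x1,v):
    m=np.r_[0,(im[y,x0:x1].max(1)<v).astype(int),0];d=np.diff(m);return [(int(a)+x0,int(b)+x0-1) for a,b in zip(np.where(d==1)[0],np.where(d==-1)[0]) if b-a>1]
side=cv2.imread('pics/side8.png');w=cv2.imread('pics/wrist8.png')
for y in range(192,226,3):print('s',y,runs(side,y,330,364,55))
for y in range(214,274,4):print('w',y,runs(w,y,490,620,34))
for yy in(-.097-.018,-.097-.002,-.097+.018,-.097+.036):
  for z in(.18,.12):
    x=.6078-(.113-yy)*.058
    print(yy,z,proj('side',[x,yy,z]).round(1),proj('wrist',[x-.012,yy,z],s).round(1),proj('wrist',[x+.012,yy,z],s).round(1))
```

```text
s 192 [(362, 363)]
s 195 [(349, 356), (360, 363)]
s 198 [(349, 357), (362, 363)]
s 201 [(338, 343), (349, 357)]
s 204 [(338, 344), (349, 357)]
s 207 [(339, 345), (349, 356)]
s 210 [(339, 345), (349, 356)]
s 213 [(339, 345), (349, 356)]
s 216 [(330, 333), (340, 356)]
s 219 [(330, 335), (340, 354)]
s 222 [(339, 348)]
s 225 []
w 214 []
w 218 [(514, 519), (534, 551)]
w 222 [(510, 525), (533, 558)]
w 226 [(510, 567)]
w 230 [(509, 576)]
w 234 [(509, 585)]
w 238 [(508, 594)]
w 242 [(510, 600)]
w 246 [(515, 545), (550, 600)]
w 250 [(520, 545), (549, 599)]
w 254 [(524, 543), (547, 552), (558, 598)]
w 258 [(528, 544), (547, 551), (565, 598)]
w 262 [(532, 541), (544, 551), (572, 597)]
w 266 [(536, 542), (546, 550), (578, 596)]
w 270 []
-0.115 0.18 [357.  193.8] [602.1 271.6] [607.4 240.6]
-0.115 0.12 [355.9 214.4] [560.4 247.6] [563.6 220.9]
-0.099 0.18 [352.5 195.8] [587.3 272.2] [592.5 240.5]
-0.099 0.12 [351.5 216.5] [546.3 247.6] [549.4 220.3]
-0.079 0.18 [346.9 198.4] [567.3 273. ] [572.3 240.3]
-0.079 0.12 [346.  219.3] [527.7 247.6] [530.4 219.7]
-0.061000000000000006 0.18 [341.7 200.7] [547.8 273.7] [552.4 240.1]
-0.061000000000000006 0.12 [340.9 221.8] [509.8 247.5] [512.3 219.1]
```

Run:
```python
from h import *
s=np.load('s8.npy',allow_pickle=True).item()
u=np.array([.058,.998,0]);v=np.array([.998,-.058,0])
for sy in(-.097,-.091,-.085):
    o=np.array([.6078-(.113-sy)*.058,sy,0])
    for z in(.18,.15):
        c=np.array([o+u*a+v*b+[0,0,z] for a in(-.018,-.002) for b in(-.012,.012)])
        S=np.array([proj('side',p) for p in c]);W=np.array([proj('wrist',p,s) for p in c])
        print(sy,z,'grip side u',S[:,0].min().round(1),S[:,0].max().round(1),'topv',S[:,1].min().round(1),'wrist u',W[:,0].min().round(1),W[:,0].max().round(1),'v',W[:,1].min().round(1),W[:,1].max().round(1))
    t=(np.array([o+u*.036+v*b+[0,0,.16] for b in(-.011,.011)]));print('   trig front side u',[proj('side',p).round(1) for p in t])
```

```text
-0.097 0.18 grip side u 349.1 360.5 topv 192.1 wrist u 586.7 608.0 v 240.5 272.3
-0.097 0.15 grip side u 348.6 359.9 topv 202.5 wrist u 564.8 584.6 v 229.5 258.9
   trig front side u [array([344.6, 209.5]), array([338.3, 206.2])]
-0.091 0.18 grip side u 347.4 358.8 topv 192.8 wrist u 580.8 602.5 v 240.4 272.5
-0.091 0.15 grip side u 347.0 358.2 topv 203.3 wrist u 559.1 579.3 v 229.4 259.0
   trig front side u [array([342.8, 210.4]), array([336.5, 207. ])]
-0.085 0.18 grip side u 345.7 357.2 topv 193.6 wrist u 574.8 596.9 v 240.3 272.8
-0.085 0.15 grip side u 345.3 356.6 topv 204.1 wrist u 553.3 573.8 v 229.2 259.1
   trig front side u [array([341.1, 211.2]), array([334.8, 207.8])]
```

Request:
{"method": "carry_out", "body": {
  "moves": [100, -0.2, -3, 0, -0.009, 100, -0.2, -4, 0, 0, 100, -0.2, -4, 0, 0, 100, -0.2, -4, 0, 0, 100, -0.2, -2.6, 0, 0, 100, 0, 0, 0, 0, 100, 0, 0, 0, 0, 100, 0, 0, 0, 0, 100, 0, 0, 0, 0, 100, 0, 0, 0, 0]
}}

```text
clock: 17.0
position: [0.597, -0.0825, 0.2044]
ee_rot: [-0.0, 1.0, -0.028, 0.0]
contact_force: [0.2, 0.1, -0.3]
width: 0.085
```

Run:
```python
from h import *
s=manip.get_state();np.save('s9.npy',s,allow_pickle=True);print(s['clock'],s['position'],s['ee_rot'],s['contact_force'])
w=manip.get_image('wrist')[:,:,::-1];cv2.imwrite('pics/wrist9.png',w)
u=np.array([.058,.998,0]);v=np.array([.998,-.058,0]);o=np.array([.596,-.092,0])
for nm,a,hw in(('grip',(-.018,-.002),.012),('trig',(.036-.009,.0425),.011)):
    print(nm,[proj('wrist',o+u*x+v*b+[0,0,.18],s).round(0).tolist() for x in a for b in(-hw,hw)])
def runs(im,y,x0,x1,vv):
    m=np.r_[0,(im[y,x0:x1].max(1)<vv).astype(int),0];d=np.diff(m);return [(int(a)+x0,int(b)+x0-1) for a,b in zip(np.where(d==1)[0],np.where(d==-1)[0]) if b-a>2]
for y in range(180,330,8):print(y,runs(w,y,150,500,36))
```

```text
17.0 [ 0.5970441  -0.08248165  0.20438772] [-4.85752451e-05  9.99599224e-01 -2.83088212e-02  8.99714035e-06] [ 0.19739246  0.05206913 -0.30319349]
grip [[368.0, 277.0], [370.0, 238.0], [341.0, 277.0], [342.0, 238.0]]
trig [[293.0, 275.0], [292.0, 240.0], [267.0, 275.0], [265.0, 240.0]]
180 []
188 [(194, 207), (224, 226), (228, 238)]
196 [(187, 201), (230, 238)]
204 [(187, 203), (230, 233)]
212 [(188, 208), (231, 233)]
220 [(188, 204), (232, 239), (280, 282), (296, 314), (337, 359)]
228 [(189, 203), (232, 239), (288, 314), (338, 362)]
236 [(190, 201), (233, 235), (279, 314), (338, 365)]
244 [(275, 285), (287, 310), (339, 368)]
252 [(245, 255), (276, 282), (289, 304), (341, 361), (363, 368)]
260 [(246, 256), (276, 284), (287, 298), (342, 368)]
268 [(247, 257), (277, 293), (343, 367)]
276 [(248, 258)]
284 [(249, 259)]
292 [(251, 260)]
300 [(207, 212), (252, 261), (432, 438)]
308 [(201, 214), (252, 262), (430, 443)]
316 [(173, 181), (196, 215), (254, 263), (429, 449), (463, 471)]
324 [(167, 175), (191, 216), (255, 264), (371, 391), (396, 400), (402, 409), (411, 414), (416, 422), (424, 454), (469, 477)]
```

Request:
{"method": "carry_out", "body": {
  "moves": [100, 0, 0, -2, 0, 100, 0, 0, -2, 0, 100, 0, 0, -2, 0, 100, 0, 0, -1.5, 0, 100, 0, 0, -1, 0, 100, 0, 0, -1, 0, 100, 0, 0, -0.9, 0, 100, 0, 0, 0, 0, 100, 0, 0, 0, 0, 100, 0, 0, 0, 0]
}}

```text
clock: 18.05
position: [0.5975, -0.0838, 0.101]
ee_rot: [0.0, 1.0, -0.029, 0.001]
contact_force: [-0.1, 0.3, 0.3]
width: 0.0856
```

```bash
cat > gap.py <<'E'
from h import *
import sys
s=manip.get_state();print(s['clock'].__round__(2),s['position'].round(4),s['contact_force'].round(1),round(s['width'],4))
w=manip.get_image('side')[:,:,::-1];cv2.imwrite(f'pics/side_{sys.argv[1]}.png',w)
# clamp axis profile seen from the side, at pad height
u=np.array([.058,.998,0]);v=np.array([.998,-.058,0]);o=np.array([.596,-.092,0])
w2=manip.get_image('wrist')[:,:,::-1];cv2.imwrite(f'pics/wrist_{sys.argv[1]}.png',w2)
E
python3 gap.py a
python3 - <<'E'
from h import *
# profile along the clamp axis through springs, side and wrist images
u=np.array([.058,.998,0]);v=np.array([.998,-.058,0]);o=np.array([.596,-.092,0])
im=cv2.imread('pics/side_a.png')
s=manip.get_state();w=cv2.imread('pics/wrist_a.png')
for b,z in((-.023,.045),(-.023,.055)):
  for d in np.arange(.08,.2,.004):
    p=o+u*d+v*b+[0,0,z];q=proj('side',p);g=proj('wrist',o+u*d+v*0+[0,0,.062],s)
    c=cv2.getRectSubPix(im,(1,1),tuple(map(float,q)))[0,0];cw=cv2.getRectSubPix(w,(1,1),tuple(map(float,g)))[0,0]
    print(round(d,3),q.round(0),c,g.round(0),cw) if z==.045 else print(round(d,3),c)
E
```

```text
18.05 [ 0.5975 -0.0838  0.101 ] [-0.1  0.3  0.3] 0.0856
0.08 [333. 258.] [52 51 51] [210. 251.] [126 126 131]
0.084 [331. 258.] [53 51 53] [205. 251.] [126 125 130]
0.088 [330. 259.] [55 55 54] [199. 251.] [43 39 41]
0.092 [329. 260.] [53 51 53] [193. 251.] [30 28 27]
0.096 [328. 260.] [39 38 36] [187. 250.] [57 54 55]
0.1 [327. 261.] [40 39 39] [182. 250.] [59 56 55]
0.104 [326. 262.] [37 35 36] [176. 250.] [52 51 49]
0.108 [324. 262.] [40 40 40] [171. 250.] [53 52 49]
0.112 [323. 263.] [40 40 39] [166. 250.] [30 28 26]
0.116 [322. 264.] [36 35 35] [160. 250.] [4 9 9]
0.12 [321. 264.] [38 36 36] [155. 250.] [13 18 16]
0.124 [320. 265.] [43 43 40] [150. 250.] [21 22 24]
0.128 [318. 266.] [29 28 29] [145. 250.] [30 33 34]
0.132 [317. 266.] [13 13 14] [140. 250.] [27 31 30]
0.136 [316. 267.] [18 21 18] [135. 250.] [79 79 81]
0.14 [315. 268.] [ 8 11 12] [130. 250.] [21 34 56]
0.144 [313. 268.] [16 16 17] [125. 250.] [24 38 62]
0.148 [312. 269.] [37 34 34] [120. 250.] [17 35 58]
0.152 [311. 270.] [55 50 53] [116. 250.] [17 38 62]
0.156 [310. 270.] [58 63 75] [111. 250.] [24 41 61]
0.16 [
[... 332 characters left out ...]
39 60 92] [ 81. 249.] [ 66 100 133]
0.188 [300. 276.] [39 60 93] [ 77. 249.] [38 57 74]
0.192 [298. 277.] [41 61 94] [ 73. 249.] [40 60 77]
0.196 [297. 277.] [39 59 91] [ 69. 249.] [40 59 77]
0.08 [62 63 64]
0.084 [62 63 65]
0.088 [70 70 73]
0.092 [54 51 53]
0.096 [39 39 36]
0.1 [38 37 39]
0.104 [32 32 33]
0.108 [38 35 38]
0.112 [39 38 38]
0.116 [42 42 44]
0.12 [123 127 125]
0.124 [124 127 128]
0.128 [56 57 59]
0.132 [12  7 14]
0.136 [15 18 20]
0.14 [15 15 16]
0.144 [16 17 12]
0.148 [14 15 15]
0.152 [19 16 17]
0.156 [29 39 53]
0.16 [41 61 93]
0.164 [41 62 96]
0.168 [39 59 91]
0.172 [38 60 92]
0.176 [38 58 92]
0.18 [39 59 91]
0.184 [35 56 89]
0.188 [33 55 86]
0.192 [39 58 88]
0.196 [37 56 89]
```

Request:
{"method": "carry_out", "body": {
  "moves": [86, 0, -0.2, 0, 0, 86, -0.1, -0.3, 0, 0, 86, 0, -0.3, 0, 0, 86, 0, 0, 0, 0, 86, 0, 0, 0, 0, 86, 0, 0, 0, 0, 86, 0, 0, 0, 0, 86, 0, 0, 0, 0, 86, 0, 0, 0, 0, 86, 0, 0, 0, 0],
  "squeeze": 40
}}

```text
clock: 19.15
position: [0.596, -0.0916, 0.1003]
ee_rot: [0.0, 1.0, -0.029, -0.0]
contact_force: [0.8, 0.5, -0.4]
width: 0.0735
```

```bash
cat > prof.py <<'E'
from h import *
import sys
u=np.array([.058,.998,0]);v=np.array([.998,-.058,0]);o=np.array([.596,-.092,0])
s=manip.get_state();print(round(s['clock'],2),s['position'].round(4),s['contact_force'].round(1),round(s['width'],4))
w=manip.get_image('wrist')[:,:,::-1];cv2.imwrite(f'pics/wrist_{sys.argv[1]}.png',w)
g=cv2.cvtColor(np.ascontiguousarray(w),cv2.COLOR_BGR2HSV)
D=np.arange(.09,.172,.002);print('d   ',*[f'{int(round(d*1e3)):3d}' for d in D])
for b in eval(sys.argv[2]):
    q=np.array([proj('wrist',o+u*d+v*b*1e-3+[0,0,.062],s) for d in D],np.float32)
    p=cv2.remap(np.ascontiguousarray(w),q[None,:,0],q[None,:,1],cv2.INTER_LINEAR)[0].astype(int)
    print(f'{b:4d}',*[f'{c.max():3d}' for c in p])
E
python3 prof.py b "range(-24,25,4)"
```

```text
19.15 [ 0.596  -0.0916  0.1003] [ 0.8  0.5 -0.4] 0.0735
d     90  92  94  96  98 100 102 104 106 108 110 112 114 116 118 120 122 124 126 128 130 132 134 136 138 140 142 144 146 148 150 152 154 156 158 160 162 164 166 168 170
 -24  51  49  43  45  46  54  57  59  57  69  72  84  86  87  88  87  88  86  87  85  86  86  86  87  87  86  85  84  85  82  86  72  57  59  64  63  59  58  54 157 168
 -20  28  36  52  52  55  50  55  55  50  63  81  81  89  87  86  88  56  15  36  35  35  31  28  89  87  85  83  84  71  61  57  64  60  59  63  57  58  56  56 161 164
 -16  29  35  51  53  50  53  55  56  48  85  83  83  84  73  20  13  17  26  32  34  29  33  31  89  86  63  57  58  61  58  56  65  60  61  59  59  58  55  69 169 163
 -12  29  36  52  51  52  53  57  54  51  82  83 145  93 181  17  12   9  25  35  35  34  36  32  68  58  56  66  59  64  61  57  62  57  59  61  59  59  58  87 167 164
  -8  25  35  53  52  52  56  53  52  84  83  82 159 167 206  21   8  12  24  32  37  36  33  35  62  57  58  57  59  63  59  56  59  58  60  64  58  60  57 103 168 161
  -4  29  32  53  52  52  54  
[... 621 characters left out ...]
  59  63  58 166 161 150
  12  28  36  53  56  53  62  89  88  84  83  87  58  80  22  14  13  17  29  29  34  34  33  33  55  56  60  57  57  59  60  64  60  57  61  59  58  59  50 169 157 151
  16  28  37  53  57  56  88  89  87  84  87  87 121 162 207   6  16  15  20  28  35  34  34  33  52  59  58  59  62  59  59  60  59  54  58  53  56  57  66 167 156 145
  20  33  37  54  86  90  90  91  88  84  86  85 163 115 197  12  17  17  22  39  36  33  33  29  57  59  58  56  60  59  60  62  60  57  61  50  54  60  86 164 154 143
  24  26  26  49  77  77  74  78  75  75  75  76  72  90  10  18  17  13  18  18  10  18  58  61  54  60  62  62  61  59  59  60  56  59  60  55  60  63 102 160 151 144
```

Clean profile: the head front is at 111 mm, and the pad runs from 123 (back) to 135 mm (face), so the springs are free (12 mm gap). The foot's near edge is at about 160–165 mm. Now the first pump.

Request:
{"method": "carry_out", "body": {
  "moves": [42, 0, 0, 0, 0, 42, 0, 0, 0, 0, 42, 0, 0, 0, 0, 42, 0, 0, 0, 0, 42, 0, 0, 0, 0, 42, 0, 0, 0, 0, 42, 0, 0, 0, 0, 42, 0, 0, 0, 0, 42, 0, 0, 0, 0, 42, 0, 0, 0, 0]
}}

```text
clock: 20.2
position: [0.5964, -0.0917, 0.1018]
ee_rot: [-0.0, 1.0, -0.03, 0.001]
contact_force: [-2.0, -0.9, 7.2]
width: 0.037
```

```bash
python3 prof.py c "[-8,4,16]"
```

```text
20.2 [ 0.5964 -0.0917  0.1018] [-2.  -0.9  7.2] 0.037
d     90  92  94  96  98 100 102 104 106 108 110 112 114 116 118 120 122 124 126 128 130 132 134 136 138 140 142 144 146 148 150 152 154 156 158 160 162 164 166 168 170
  -8  32  30  35  29  27  36  54  52  86  88  90  87  83  85  86 153 141 213   7  14  16  26  31  35  38  34  31  61  65  58  58  63  59  62  66  61  62  61  86 173 163
   4 127 126 127  28  31  35  86  88  86  90  89  89  86  88  87  38  10  12  10  12  17  22  34  34  34  33  34  62  62  58  59  62  60  59  62  58  61  61 169 164 159
  16  31  29  34  31  31  38  85  91  88  94  95  87  84  87  84 175 121 206   8  12   9  18  34  32  33  34  31  61  58  60  61  64  57  63  59  56  57  74 170 159 150
```

Request:
{"method": "carry_out", "body": {
  "moves": [90, 0, 0, 0, 0, 90, 0, 0, 0, 0, 90, 0, 0, 0, 0, 90, 0, 0, 0, 0, 90, 0, 0, 0, 0, 90, 0, 0, 0, 0, 90, 0, 0, 0, 0, 90, 0, 0, 0, 0, 90, 0, 0, 0, 0, 90, 0, 0, 0, 0]
}}

```text
clock: 21.25
position: [0.596, -0.0917, 0.1004]
ee_rot: [0.0, 1.0, -0.029, 0.0]
contact_force: [-0.1, 0.4, 0.1]
width: 0.0769
```

```bash
python3 prof.py d "[-8,4,16]"
```

```text
21.25 [ 0.596  -0.0917  0.1004] [-0.1  0.4  0.1] 0.0769
d     90  92  94  96  98 100 102 104 106 108 110 112 114 116 118 120 122 124 126 128 130 132 134 136 138 140 142 144 146 148 150 152 154 156 158 160 162 164 166 168 170
  -8  30  28  28  32  30  35  50  54  84  84  86  83  82  82  83 166 122 197   8  22  15  26  33  33  36  33  29  58  60  60  55  57  57  57  62  58  58  57 107 166 159
   4 123 127 118  26  29  38  86  86  85  87  89  87  83  84  85  25  14  11   7  13  10  25  36  30  35  34  31  61  59  56  57  58  57  60  59  54  58  56 142 161 154
  16  31  29  33  29  28  44  83  86  86  88  88  85  85  81  83 191 110 186   2   6  11  27  31  32  27  29  29  62  59  59  59  57  57  58  54  55  58  63 165 157 144
```

Request:
{"method": "carry_out", "body": {
  "moves": [42, 0, 0, 0, 0, 42, 0, 0, 0, 0, 42, 0, 0, 0, 0, 42, 0, 0, 0, 0, 42, 0, 0, 0, 0, 42, 0, 0, 0, 0, 42, 0, 0, 0, 0, 42, 0, 0, 0, 0, 42, 0, 0, 0, 0, 42, 0, 0, 0, 0]
}}

```text
clock: 22.3
position: [0.5964, -0.0917, 0.1018]
ee_rot: [-0.0, 1.0, -0.03, 0.001]
contact_force: [-1.4, -1.6, 7.3]
width: 0.0369
```

Request:
{"method": "carry_out", "body": {
  "moves": [90, 0, 0, 0, 0, 90, 0, 0, 0, 0, 90, 0, 0, 0, 0, 90, 0, 0, 0, 0, 90, 0, 0, 0, 0, 90, 0, 0, 0, 0, 90, 0, 0, 0, 0, 90, 0, 0, 0, 0, 90, 0, 0, 0, 0, 90, 0, 0, 0, 0]
}}

```text
clock: 23.3
position: [0.596, -0.0917, 0.1004]
ee_rot: [0.0, 1.0, -0.029, 0.0]
contact_force: [0.2, 0.2, -0.7]
width: 0.0768
```

```bash
python3 prof.py e "[-8,4,16]"
```

```text
23.3 [ 0.596  -0.0917  0.1004] [ 0.2  0.2 -0.7] 0.0768
d     90  92  94  96  98 100 102 104 106 108 110 112 114 116 118 120 122 124 126 128 130 132 134 136 138 140 142 144 146 148 150 152 154 156 158 160 162 164 166 168 170
  -8  52  53  39  29  25  29  32  31  31  46  81  84  85  84  87  84  81  80  80 199 118 160  10  15  13  25  28  31  34  33  30  60  58  56  66  59  60  53 104 167 156
   4 123 122 123 121 199 199 158  30  30  40  81  85  85  86  85  85  84  84  84  26   9  10  10   7  12  26  33  34  30  30  30  60  58  59  62  60  57  60 140 161 153
  16  53  54  43  29  32  29  30  29  29  43  85  83  85  84  87  87  81  84  82 189  85 167   5  10  12  19  32  29  36  27  27  58  56  57  53  50  59  63 164 154 145
```

Request:
{"method": "carry_out", "body": {
  "moves": [42, 0, 0, 0, 0, 42, 0, 0, 0, 0, 42, 0, 0, 0, 0, 42, 0, 0, 0, 0, 42, 0, 0, 0, 0, 42, 0, 0, 0, 0, 42, 0, 0, 0, 0, 42, 0, 0, 0, 0, 42, 0, 0, 0, 0, 42, 0, 0, 0, 0]
}}

```text
clock: 24.35
position: [0.5964, -0.0917, 0.1018]
ee_rot: [-0.0, 1.0, -0.03, 0.001]
contact_force: [-1.5, -2.5, 6.3]
width: 0.0373
```

```bash
python3 prof.py f "[-8,4,16]"
```

```text
24.35 [ 0.5964 -0.0917  0.1018] [-1.5 -2.5  6.3] 0.0373
d     90  92  94  96  98 100 102 104 106 108 110 112 114 116 118 120 122 124 126 128 130 132 134 136 138 140 142 144 146 148 150 152 154 156 158 160 162 164 166 168 170
  -8  56  57  83  90  77  76  27  30  30  32  31  34  31  43  84  85  83  88  85  87  84  85  80 189 114  97   9   7   7  23  31  36  32  35  35  60  56  57  57 136 168
   4 125 125 125 126 203 200 199 201 200 203  62  33  31  51  87  88  86  90  92  85  83  85  85  21  11  14  15  13  17  23  34  31  29  32  28  60  56  59  60 158 162
  16  57  58  55  57  55  55  24  29  29  30  29  27  33  52  87  86  89  88  89  87  84  86  86 173 114 102  11  13   7  26  32  32  35  32  30  56  54  57  59 162 159
```

Request:
{"method": "carry_out", "body": {
  "moves": [90, 0, 0, 0, 0, 90, 0, 0, 0, 0, 90, 0, 0, 0, 0, 90, 0, 0, 0, 0, 90, 0, 0, 0, 0, 90, 0, 0, 0, 0, 90, 0, 0, 0, 0, 90, 0, 0, 0, 0, 90, 0, 0, 0, 0, 90, 0, 0, 0, 0]
}}

```text
clock: 25.4
position: [0.596, -0.0916, 0.1004]
ee_rot: [0.0, 1.0, -0.029, 0.0]
contact_force: [0.7, -0.3, -0.3]
width: 0.0768
```

```bash
python3 prof.py g "[-8,4,16]"
```

```text
25.4 [ 0.596  -0.0916  0.1004] [ 0.7 -0.3 -0.3] 0.0768
d     90  92  94  96  98 100 102 104 106 108 110 112 114 116 118 120 122 124 126 128 130 132 134 136 138 140 142 144 146 148 150 152 154 156 158 160 162 164 166 168 170
  -8  51  53  82  85  72  72  28  28  29  27  31  25  31  52  85  85  80  86  84  82  79  80  77 177 157  64  14  13  10  29  33  35  35  35  26  60  55  55  55 134 163
   4 121 122 121 120 198 195 193 194 194 197  49  27  33  53  84  82  82  84  88  82  83  84  83   5   4  12  13   3  15  28  29  38  33  34  31  58  59  61  58 168 158
  16  54  54  56  55  53  50  27  31  30  29  32  31  28  52  82  85  83  85  88  85  83  82  81 169 154  61  12  12  14  20  30  32  32  30  33  54  52  57  50 164 151
```

Request:
{"method": "carry_out", "body": {
  "moves": [80, 0, 0, 0, 0, 72, 0, 0, 0, 0, 66, 0, 0, 0, 0, 60, 0, 0, 0, 0, 54, 0, 0, 0, 0, 50, 0, 0, 0, 0, 46, 0, 0, 0, 0, 42, 0, 0, 0, 0, 42, 0, 0, 0, 0, 42, 0, 0, 0, 0]
}}

```text
clock: 26.45
position: [0.5964, -0.0917, 0.1022]
ee_rot: [-0.0, 1.0, -0.03, 0.001]
contact_force: [-2.0, -1.6, 9.0]
width: 0.037
```

```bash
sed -i 's/.172,.002/.182,.002/' prof.py; python3 prof.py i "[-8,4,16]"
```

```text
26.45 [ 0.5964 -0.0917  0.1022] [-2.  -1.6  9. ] 0.037
d     90  92  94  96  98 100 102 104 106 108 110 112 114 116 118 120 122 124 126 128 130 132 134 136 138 140 142 144 146 148 150 152 154 156 158 160 162 164 166 168 170 172 174 176 178 180
  -8  55  57  78  90  89  88  85  87  88  36  32  33  33  30  33  34  31  62  83  84  85  86  87  83  85  85  85 122  13  14  15  17  34  34  33  33  36  59  58  55  76 174 161 157  88  74
   4 127 125 122 122 201 198 199 198 198 197 197 197 197 170  27  32  31  62  89  84  87  88  86  86  85  84  85  13   9  10  15  21  29  34  33  32  30  56  58  59  80 169 158 146  95  78
  16  55  54  57  58  58  57  57  56  56  32  28  33  29  30  32  29  34  62  89  88  82  87  89  85  84  85  89 123   1   1  14  23  28  34  34  35  33  60  60  62  88 168 155 148 142 158
```

Compression is about 4 mm, with the foot against the jaw. I'll release (the rod slips back to nearly free) and squeeze again in steps to about 6 mm.

Request:
{"method": "carry_out", "body": {
  "moves": [60, 0, 0, 0, 0, 75, 0, 0, 0, 0, 90, 0, 0, 0, 0, 90, 0, 0, 0, 0, 90, 0, 0, 0, 0, 90, 0, 0, 0, 0, 90, 0, 0, 0, 0, 90, 0, 0, 0, 0, 90, 0, 0, 0, 0, 90, 0, 0, 0, 0]
}}

```text
clock: 27.5
position: [0.596, -0.0917, 0.1004]
ee_rot: [0.0, 1.0, -0.029, 0.0]
contact_force: [-0.8, 0.5, -0.4]
width: 0.0767
```

```bash
sed -i 's/arange(.09,/arange(.126,/' prof.py; python3 prof.py j "[-8,4,16]"
```

```text
27.5 [ 0.596  -0.0917  0.1004] [-0.8  0.5 -0.4] 0.0767
d    126 128 130 132 134 136 138 140 142 144 146 148 150 152 154 156 158 160 162 164 166 168 170 172 174 176 178 180
  -8  83  80  83  81  80  81  80 167 121  74  11   8  15  22  32  32  35  31  29  56  54  55  75 164 159 153  73  75
   4  82  86  86  84  80  81  83  33  11  18   4  11  16  26  36  32  30  33  34  56  55  56  79 165 157 150 100  74
  16  84  87  86  87  82  84  80 140 118  78  13  12  13  26  31  29  28  33  32  52  55  57  67 160 151 142 140 152
```

Request:
{"method": "carry_out", "body": {
  "moves": [80, 0, 0, 0, 0, 74, 0, 0, 0, 0, 68, 0, 0, 0, 0, 64, 0, 0, 0, 0, 60, 0, 0, 0, 0, 58, 0, 0, 0, 0, 56, 0, 0, 0, 0, 56, 0, 0, 0, 0, 56, 0, 0, 0, 0, 56, 0, 0, 0, 0]
}}

```text
clock: 28.55
position: [0.5965, -0.0889, 0.1012]
ee_rot: [-0.002, 1.0, -0.029, 0.001]
contact_force: [-0.0, 7.6, 4.7]
width: 0.0478
```

```bash
python3 prof.py k "[-8,4,16]"
```

```text
28.55 [ 0.5965 -0.0889  0.1012] [-0.   7.6  4.7] 0.0478
d    126 128 130 132 134 136 138 140 142 144 146 148 150 152 154 156 158 160 162 164 166 168 170 172 174 176 178 180
  -8  86  85  88  90  87  81  87  84 104 138  14  12  13  24  37  36  37  33  37  61  64  56  87 170 165 159  82  76
   4  85  86  89  87  88  81  83  85  27  11  17  11  10  24  32  35  36  30  32  52  57  63  72 173 159 155  88  79
  16  87  85  84  85  87  82  84  84  90 124  18  12  11  21  29  35  34  31  32  57  57  62  96 166 159 147 141 163
```

```bash
cat > edge.py <<'E'
from h import *
u=np.array([.058,.998,0]);v=np.array([.998,-.058,0]);o=np.array([.596,-.092,0])
D=np.arange(.09,.182,.0005)
def edges(w,s):
    P=[]
    for b in np.arange(-1,11,1.):
        q=np.array([proj('wrist',o+u*d+v*b*1e-3+[0,0,.062],s) for d in D],np.float32)
        P.append(cv2.remap(np.ascontiguousarray(w),q[None,:,0],q[None,:,1],cv2.INTER_LINEAR)[0].max(1).astype(float))
    p=np.mean(P,0)
    i=[k for k in range(len(p)-1) if p[k]>=50>p[k+1] and p[k+1:k+8].min()<25][-1]
    h=D[i]+.0005*(p[i]-50)/(p[i]-p[i+1])
    j=[k for k in range(i+20,len(p)-1) if p[k]<46<=p[k+1]][0]
    f=D[j]+.0005*(46-p[j])/(p[j+1]-p[j])
    j2=[k for k in range(i+5,len(p)-1) if p[k]<22<=p[k+1]][-1]
    return np.round(np.array([h,f,f-h])*1e3,2)
if __name__=='__main__':
    s=manip.get_state();print(round(s['clock'],2),s['position'].round(4),s['contact_force'].round(1),round(s['width'],4),edges(manip.get_image('wrist')[:,:,::-1],s))
E
python3 - <<'E'
from edge import *
q=np.array([0,.9996,-.029,0]);q/=np.linalg.norm(q)
for n,p,q in(('b',[.596,-.0916,.1003],q),('d',[.596,-.0917,.1004],q),('e',[.596,-.0917,.1004],q),('g',[.596,-.0916,.1004],q),('j',[.596,-.0917,.1004],q),('i',[.5964,-.0917,.1022],np.array([0,.9995,-.030,.001])),('c',[.5964,-.0917,.1018],np.array([0,.9995,-.030,.001])),('k',[.5965,-.0889,.1012],np.array([-.002,.9996,-.029,.001]))):
    print(n,edges(cv2.imread(f'pics/wrist_{n}.png'),dict(position=np.array(p),ee_rot=q)))
E
```

```text
b [111.55 135.21  23.66]Traceback (most recent call last):
  File "<stdin>", line 4, in <module>
  File "edge.py", line 7, in edges
    q=np.array([proj('wrist',o+u*d+v*b*1e-3+[0,0,.062],s) for d in D],np.float32)
                ~~~~^^^^^^^^^^^^^^^^^^^^^^^^^^^^^^^^^^^^^
  File "h.py", line 16, in proj
    c,f=K(n);p=np.array(p,float)
        ~^^^
  File "h.py", line 5, in K
    c=manip.camera_info(n);f=240/np.tan(np.radians(c['fov_y']/2));return c,f
ValueError: time passes only in moves, steps and waits
```

Request:
{"method": "carry_out", "body": {
  "moves": [54, 0, 0, 0, 0, 53, 0, 0, 0, 0, 52, 0, 0, 0, 0, 51, 0, 0, 0, 0, 50, 0, 0, 0, 0, 50, 0, 0, 0, 0, 50, 0, 0, 0, 0, 50, 0, 0, 0, 0, 50, 0, 0, 0, 0, 50, 0, 0, 0, 0]
}}

```text
clock: 29.6
position: [0.5966, -0.0886, 0.1017]
ee_rot: [-0.002, 1.0, -0.029, 0.001]
contact_force: [-0.3, 7.3, 7.7]
width: 0.043
```

```bash
python3 edge.py
```

```text
29.6 [ 0.5966 -0.0886  0.1017] [-0.3  7.3  7.7] 0.043 [142.93 163.58  20.66]
```

```bash
sed -i 's/^def K/from functools import lru_cache\n@lru_cache(None)\ndef K/' h.py
```

Request:
{"method": "carry_out", "body": {
  "moves": [49, 0, 0, 0, 0, 48, 0, 0, 0, 0, 47, 0, 0, 0, 0, 46, 0, 0, 0, 0, 46, 0, 0, 0, 0, 46, 0, 0, 0, 0, 46, 0, 0, 0, 0, 46, 0, 0, 0, 0, 46, 0, 0, 0, 0, 46, 0, 0, 0, 0]
}}

```text
clock: 30.65
position: [0.5965, -0.0905, 0.1021]
ee_rot: [-0.001, 1.0, -0.029, 0.001]
contact_force: [-0.4, 3.2, 8.9]
width: 0.0394
```

```bash
python3 edge.py
python3 - <<'E'
from edge import *
q=np.array([0,.9996,-.029,0]);q/=np.linalg.norm(q)
for n,p,q in(('d',[.596,-.0917,.1004],q),('e',[.596,-.0917,.1004],q),('g',[.596,-.0916,.1004],q),('j',[.596,-.0917,.1004],q),('i',[.5964,-.0917,.1022],np.array([0,.9995,-.030,.001])),('k',[.5965,-.0889,.1012],np.array([-.002,.9996,-.029,.001]))):
    print(n,edges(cv2.imread(f'pics/wrist_{n}.png'),dict(position=np.array(p),ee_rot=q)))
E
```

```text
30.65 [ 0.5965 -0.0905  0.1021] [-0.4  3.2  8.9] 0.0394 [145.27 163.49  18.22]
d [119.59 143.18  23.59]
e [127.58 151.07  23.49]
g [135.26 158.83  23.57]
j [139.76 163.43  23.67]
i [142.93 163.47  20.54]
k [141.46 163.36  21.9 ]
```

Request:
{"method": "carry_out", "body": {
  "moves": [45, 0, 0, 0, 0, 45, 0, 0, 0, 0, 45, 0, 0, 0, 0, 45, 0, 0, 0, 0, 45, 0, 0, 0, 0, 45, 0, 0, 0, 0, 45, 0, 0, 0, 0, 45, 0, 0, 0, 0, 45, 0, 0, 0, 0, 45, 0, 0, 0, 0]
}}

```text
clock: 31.7
position: [0.5965, -0.0909, 0.1022]
ee_rot: [-0.001, 1.0, -0.029, 0.001]
contact_force: [-1.3, 2.6, 8.9]
width: 0.0388
```

```bash
python3 edge.py
python3 - <<'E'
from edge import *
# post still home: compare side view of post/foot with view before pumping; bystanders by colour in top view
a=cv2.imread('pics/side8.png');b=manip.get_image('side')[:,:,::-1]
def wood(im):
    h=cv2.cvtColor(np.ascontiguousarray(im),cv2.COLOR_BGR2HSV)[235:275,280:312]
    m=cv2.inRange(h,(5,60,110),(22,150,255));ys,xs=np.nonzero(m);return m.sum()//255,xs.mean()+280,ys.mean()+235,ys.min()+235,ys.max()+235
print(wood(a),wood(b))
t0=cv2.imread('pics/top0.png').astype(int);t=manip.get_image('top')[:,:,::-1].astype(int)
for n,(x0,x1,y0,y1) in dict(tape=(460,502,252,294),squeegee=(292,337,300,336),jar=(325,350,156,186)).items():
    print(n,np.abs(t-t0)[y0:y1,x0:x1].mean().round(1))
E
```

```text
31.7 [ 0.5965 -0.0909  0.1022] [-1.3  2.6  8.9] 0.0388 [145.9  163.53  17.63]
(np.uint64(259), np.float64(292.6293436293436), np.float64(256.0617760617761), np.int64(242), np.int64(269)) (np.uint64(304), np.float64(293.45394736842104), np.float64(258.24342105263156), np.int64(244), np.int64(271))
tape 3.3
squeegee 35.8
jar 12.2
```

Compression is 6.0 mm. The post showed a small shift in the side view, so I'll check numerically that it is still home.

Run:
```python
from edge import *
a=cv2.imread('pics/side8.png');b=np.ascontiguousarray(manip.get_image('side')[:,:,::-1]);cv2.imwrite('pics/side_end.png',b)
def cols(im,x0=284,x1=304):
    g=im[230:290,x0:x1].astype(int).max(2);return g
for d in(.182,.188):
    p=o+u*d;print(d,'stem top',proj('side',p+[0,0,.116]).round(1),'collar',proj('side',p+[0,0,.076]).round(1))
for n,im in(('before',a),('now',b)):
    for x in(290,292,294,296):print(n,x,im[236:276,x].max(1).tolist())
# whole-patch shift: register crop of post, before vs now
A=cv2.cvtColor(a,cv2.COLOR_BGR2GRAY).astype(np.float32);B=cv2.cvtColor(b,cv2.COLOR_BGR2GRAY)
r=cv2.matchTemplate(B.astype(np.float32)[225:295,265:325],A[238:266,280:308],cv2.TM_CCOEFF_NORMED);print('shift',np.array(cv2.minMaxLoc(r)[3])-[15,13],r.max())
t0=cv2.imread('pics/top0.png');t=np.ascontiguousarray(manip.get_image('top')[:,:,::-1])
for n,(x0,x1,y0,y1) in dict(squeegee=(292,337,300,336),jar=(325,350,156,186)).items():
    r=cv2.matchTemplate(t[y0-10:y1+10,x0-10:x1+10],t0[y0:y1,x0:x1],cv2.TM_CCOEFF_NORMED);print(n,np.array(cv2.minMaxLoc(r)[3])-10,r.max().round(2))
r=cv2.matchTemplate(b[285:340,345:415],cv2.imread('pics/side0.png')[292:332,352:408],cv2.TM_CCOEFF_NORMED);print('squeegee side',np.array(cv2.minMaxLoc(r)[3])-7,r.max().round(2))
```

```text
0.182 stem top [294.4 246.1] collar [294.9 260. ]
0.188 stem top [292.4 247.1] collar [292.9 261. ]
before 290 [161, 131, 135, 137, 134, 134, 137, 173, 211, 208, 217, 235, 215, 105, 100, 106, 104, 107, 104, 106, 109, 109, 111, 113, 109, 105, 160, 234, 198, 83, 123, 165, 164, 127, 47, 53, 55, 55, 35, 42]
before 292 [128, 137, 135, 139, 134, 131, 158, 218, 224, 206, 204, 220, 230, 168, 112, 124, 122, 126, 123, 127, 124, 126, 124, 124, 121, 114, 148, 226, 221, 128, 112, 145, 161, 119, 89, 70, 53, 36, 36, 42]
before 294 [128, 133, 135, 135, 133, 130, 156, 223, 231, 222, 201, 211, 208, 172, 114, 122, 122, 121, 123, 122, 120, 122, 122, 122, 121, 114, 140, 211, 230, 125, 116, 148, 119, 96, 98, 80, 73, 72, 74, 67]
before 296 [123, 123, 119, 116, 120, 114, 149, 216, 232, 229, 227, 208, 167, 76, 103, 109, 107, 110, 110, 109, 111, 104, 106, 103, 104, 94, 128, 218, 215, 113, 104, 100, 104, 97, 81, 71, 62, 71, 71, 70]
now 290 [157, 129, 138, 138, 139, 138, 135, 151, 204, 223, 201, 206, 228, 224, 139, 110, 114, 120, 119, 116, 115, 118, 118, 119, 121, 117, 105, 158, 236, 208, 118, 123, 152, 133, 86, 92, 90, 79, 40, 45]
now 292 [131, 140, 140, 141, 138, 141, 129, 156, 229, 229, 215, 200, 210, 221, 179, 123, 126, 126, 127, 132, 123, 128, 128, 126, 127, 126, 119, 145, 216, 225, 130, 106, 149, 166, 158, 112, 78, 40, 49, 53]
now 294 [106, 109, 108, 111, 104, 109, 122, 147, 198, 235, 225, 215, 210, 190, 101, 108, 115, 111, 110, 114, 113, 115, 112, 114, 113, 110, 101, 140, 228, 225, 120, 129, 166, 168, 167, 151, 79, 81, 91, 84]
now 296 [100, 98, 97, 99, 100, 124, 141, 140, 171, 221, 239, 236, 199, 98, 93, 100, 106, 108, 114, 112, 107, 106, 105, 101, 98, 93, 114, 181, 211, 180, 104, 136, 171, 178, 156, 86, 80, 83, 82, 88]
shift [-1  0] 0.7320795
squeegee [-1  0] 0.43
jar [0 0] 0.91
squeegee side [0 0] 0.83
```

```bash
python3 edge.py; python3 -c "
from rig import manip;print(manip.sign_off())"
```

```text
31.95 [ 0.5965 -0.0909  0.1022] [-1.1  3.3  9.6] 0.0388 [145.93 163.49  17.57]
the job is handed in; nothing more can be done
None
```

The post is home in the foot and released, and I handed in at about 32 s with the trigger still held squeezed. The pad was pushed in about 6.0 mm of its 12 mm.

- **Post:** I set the pale wooden post in the hole. It took a contact force of 7.6 N at the height expected for home. The first two grasps closed above the post, because the real fingertips sit about 40 mm behind the reported TCP. I saw this in the side view and corrected it, and the post stayed upright.
- **Pumping:** Three full strokes brought the pad up to the foot. A fourth pressed the foot against the jaw, with about 4 mm of compression. I let the trigger back, which freed the springs, and squeezed again in steps to the final position.
- **Last checks:** In the wrist view the distance from head to pad face was 17.6 mm, against 23.6 mm free. In the side view the post and foot had moved together by about a pixel, which fits the foot sliding about 4 mm to the jaw with the post still home. The wrist read about 10 N.
- **Bystanders:** The tape roll and the jar show no shift. The squeegee matched its place in the side view. In the top view it matched only weakly (0.43, a one-pixel offset), which I put down to the arm and its shadow over it but could not confirm by eye. I had used all 12 picture views, so these last checks were numeric only.

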